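# Refit the battery pack of the climate logger

## Task

Take the long battery pack with the tongue out of the charging dock and fit it in the open bay of the climate logger: tilt it, hook its tongue under the steel lip, then swing the other end down gently, without letting it drop, until it sits fully home in the bay. Then slide the latch fully towards the pack to lock it in, and leave everything else on the bench undisturbed.

Things in the scene. Friction and masses are not known exactly. Their poses are not given: they have to be found in the camera images.
- logger: Climate logger, fixed, face down: grey case 250 x 150 x 48 mm with rubber corners. Origin at the centre of its underside, x along the case, z up. An open-topped bay runs along x in its top: floor 36 mm above the bench, case top 48 mm, 50 mm wide (y -25 to 25) with 4 mm bevelled rims, from the steel lip at its -x end to an end wall at x = 57.5 mm with a 26 mm gap for the latch.
- bay_seat (a point): Where the centre of the pack (point pack_center) belongs when the pack is fully home, its x, y, z axes along the logger's: x = -18, y = 0, z = 61 mm in the logger. Play 1.5 mm along x, 2 mm along y; downward the pack rests on the bay floor.
- lip_edge (a point): Middle of the lower edge of the steel lip that overhangs the -x end of the bay (x = -81.5, y = 0, z = 45.5 mm in the logger). The lip is 2.5 mm thick, flush with the case top; its underside is 9.5 mm above the bay floor. The slot under it goes 12 mm on to -x and is as wide as the bay.
- pack_center (a point): Centre (half-way up) of the long battery pack, a loose black block, body 124 (x) x 46 (y) x 50 (z) mm, 0.5 kg, z up. A ledge at the foot of its +x end (12 mm out, 30 wide, 7 high) is what the latch goes over; a tongue is at its -x end. It lies in one of the dock's places. Grip it across y, high up (fingertips 15 mm or more above its underside) to clear the logger's case.
- pack_tongue (a point): Tip of the long pack's tongue, 72 mm to -x of the pack's centre and 19.75 mm below it (pack axes). The tongue is 30 mm wide and sticks out 10 mm from the foot of the end face; its top is 7 mm above the pack's underside, and its own underside is bevelled, rising 3.5 mm to the tip, so that it enters with the pack tilted about 0.3 rad.
- latch (a joint): Sliding latch on the logger's top beyond the +x end of the bay, m: 0 = open, 0.015 = fully towards the pack (locked). It slides along the logger's -x, stays where it is left and takes about 2 N. Its bolt, 9.5 to 12.5 mm above the bay floor, passes 2.5 mm over the ledge of a pack that is fully home.
- latch_grip (a point): Middle of the top of the latch's black thumb grip, a block 14 (x) x 26 (y) x 20 (z) mm: top 68.5 mm, foot 48.5 mm above the bench, case top right under it at 48 mm. With the latch open it is at x = 84 mm in the logger; it moves with the latch. It can be pinched by the fingertips or pushed from behind.
- dock: White charging dock, fixed. Origin at bench level midway between its two places, which lie at y = -50 and 50 mm; floor 14 mm above the bench, x -100 to 82 mm, 204 mm wide, 5 mm ribs between and beside the places, a 46 mm high block from x = 82 to 130 mm. One place holds the long pack, the other the short pack, each with its x along the dock's; which is which varies.
- short_pack_center (a point): Centre of another instrument's battery pack, to be left alone: black block 96 x 54 x 34 mm without tongue or ledge, in the dock's other place.
- weight_1kg: Polished steel knob weight, diameter 48 mm, 87 mm tall; bystander. Origin at the centre of its underside.
- weight_500g: Polished steel knob weight, diameter 38 mm, 69 mm tall; bystander. Origin at the centre of its underside.
- weight_200g: Polished steel knob weight, diameter 28 mm, 51 mm tall, between logger and dock; bystander. Origin at the centre of its underside.
- tongs: Steel weight tongs with wooden jaws, lying, 195 mm long, 25 mm wide, 12 mm high; bystander. Origin at mid-length on the bench.
- dust_brush: Dusting brush lying on the bench; bystander. Origin on the bench under its middle.
- screwdriver: Screwdriver, 190 mm long, lying on the bench; bystander. Origin on the bench under its middle.
- dish: White ceramic dish, diameter 90 mm, 22 mm high; bystander. Origin at the centre of its underside.
Mind the look-alikes: they are no part of the job. What is shaped like the part that bears pack_center but pink is not meant.

How it is judged (in metres and radians):
On the way, in this order (a step that is already met when the one before it is completed fails the run):
1. the long pack's tongue is hooked under the lip while its other end is still up (x of pack_tongue in the frame of lip_edge between -0.014 and -0.004 m and z of pack_tongue in the frame of lip_edge between -0.012 and 0 m and y of pack_tongue in the frame of lip_edge between -0.006 and 0.006 m and angle between pack_center's own z axis and vertical above 0.08 rad), for 0.1 s.
2. the pack has been swung down and lies fully home in the bay, the latch still open (distance between pack_center and bay_seat below 0.005 m and z of pack_center in the frame of bay_seat below 0.002 m and angle between pack_center's own z axis and vertical below 0.03 rad and x of pack_tongue in the frame of lip_edge below -0.004 m and value of joint latch below 0.009 m), for 0.2 s.
At the end, for the whole second after the job is handed in: The long pack lies at rest fully home in the bay (its centre within 5 mm of its seat and not more than 2 mm high, level within 0.03 rad, the tongue at least 4 mm under the lip), and the latch is slid at least 12.5 of its 15 mm over the ledge (distance between pack_center and bay_seat below 0.005 m and z of pack_center in the frame of bay_seat below 0.002 m and angle between pack_center's own z axis and vertical below 0.03 rad and x of pack_tongue in the frame of lip_edge below -0.004 m and z of pack_tongue in the frame of lip_edge below 0 m and value of joint latch above 0.0125 m and linear speed of pack below 0.02 m/s); the robot touches nothing.
It fails at once if the pack is dropped or slammed into the bay (distance between pack_tongue and lip_edge below 0.03 m and angular speed of pack above 3 rad/s).
It fails at once if the short pack is disturbed (distance of short_pack_center from where it was at the start of the episode above 0.02 m).
It fails at once if another thing on the bench is disturbed (distance of any of weight_1kg, weight_500g, weight_200g, tongs, dust_brush, screwdriver, dish from where it was at the start of the episode above 0.02 m).
It also fails if it takes over 58 s, if anything falls off the work surface, if the arm or the gripper's body presses on something with over 40 N, if the wrist force passes 120 N, or if a joint passes its speed limit or range.

## Robot

A 7-joint arm with a two-finger parallel gripper is mounted at the origin on the work surface. World frame = base frame: x ahead of the robot, y to its left, z up, the work surface at z = 0. Lengths are in m, angles in degrees, forces in N, time in s.
With the tool pointing down it reaches from about 0.425 to 0.95 m from the base axis. Payload 16.7 kg.
Tool frame: the origin (TCP) lies at the very end of the fingers, on their centre line; the grasp point (between the pads) lies 19 mm behind it; z points along the fingers, y is the line along which they close (so a half turn about z gives the same grasp; the last joint's range is limited). The gripper opens to 94 mm and grips with 3 to 60 N. Pads are 16 mm wide; open, the fingers measure 119 mm over their backs; the gripper's body (75 mm by 177 mm) begins 78 mm behind the grasp point.
Start: joints at [-74.972, 24.414, 4.234, 92.017, -1.954, 63.644, -3.845], TCP at [0.27, 0.619, 0.175] pointing down, gripper open.
Joint ranges: [-163.25, 163.25], [-28.42, 122.38], [-70.27, 78.77], [12.13, 141.07], [-58.53, 238.53], [9.26, 117.41], [-156.51, 156.51]. Speed limits (degrees/s): [108.29, 108.29, 136.94, 136.94, 172.46, 172.46, 172.46].

## Interface

Orientations are given as [roll, pitch, yaw] about the fixed x, y, z axes, in that order (R = Rz(yaw) Ry(pitch) Rx(roll)).
In Python, from station import env gives the robot as it stands. The module is installed in compiled form; this text tells all that it offers.
- The arm moves only by the shell command python3 -m handwheel 'ROWS' [FORCE]. ROWS is JSON, a list of rows, each a list of 7 numbers: the shift along the tool's x, y, z in cm, then the turn, a rotation vector about the tool's x, y, z in rad, then the gripper command: -1 is fully open, 1 is shut, values between are in proportion. A call has 1 to 20 rows; each row shifts and turns the commanded pose from where the row before left it, along the tool's axes as they then stand; what a row does not reach is not made up. A row lasts 1/12 s, in which the tool goes at most 41.7 mm and 7.16 degrees, less where a joint would pass 70% of its speed; a pose out of reach is approached as far as the arm can. A call with a gripper value outside its range is refused whole. The fingers move at their own pace and stop on an object; FORCE is the grip in N (left out, the last holds). Time passes only in rows, so rows that do not move let the fingers close. It gives the time, the measured TCP pose, the force, the opening and the grip force at its end, in the units of the state.
- env.sense(): the state, without advancing time (a new reading comes with each control period).
- env.camera(name): name is "scene" or "top"; returns a dict with "frame" (384x512x3 uint8, blue, green, red), "K" (3x3 intrinsics, pixels), "distortion" ([k1, k2, p1, p2, k3] as OpenCV has them; the pictures are not rectified), "T" (4x4, takes a point from camera to world coordinates). Camera axes: x right, y down, z forward; pixel columns grow to the right and rows downward; lengths in m; the calibration is good to about 2 mm. A picture is of the moment at which its call begins. There is no depth.
- env.close_job(): hands the job in; it is judged then, once.
The state is a dict: "clock": time; "joint_pos": joint angles; "joint_vel": joint speeds; "joint_torque": joint torques, N m; "ee_pos": TCP position; "tcp_rot": TCP orientation; "contact_force": force on the tool from outside, world axes, zero at the start; "ft_torque": the same for the moment, N m; "grip_width": opening from 0.0 (shut) to 1.0 (fully open); "gripper_force": force on a finger pad.
Only numpy, scipy, OpenCV 4.12 (cv2) and the standard library are available. Lean on these libraries where they do the work, as an engineer would, in place of code of your own. Each camera call takes 0.05 s, during which the arm holds its last target. There are 200 camera calls.

## Working session

There is one attempt and no reset: what is moved stays moved. The work goes in short steps, Python scripts to look and compute and a shell command to move; the robot and the scene stay as the last step left them, time stands still between calls to the robot, and variables do not carry over. Pictures are saved under pics/ and viewed, at most 10 in all, crops included, and the job is handed in when it is done.

```bash
mkdir -p pics; python3 - <<'E'
from station import env
import cv2,numpy as np,json
s=env.sense();print(s)
for n in("scene","top"):
    c=env.camera(n);cv2.imwrite(f"pics/{n}0.png",c["frame"]);print(n,c["K"],c["distortion"],np.round(c["T"],4).tolist())
E
```

```text
{'clock': 0.0, 'joint_pos': array([-74.96921387,  24.44979091,   4.22823541,  92.05150234,
        -1.95354097,  63.64469612,  -3.84448317]), 'joint_vel': array([-0.11298343, -0.02924808,  0.02283005,  0.05276396,  0.02411837,
       -0.11400756, -0.07436782]), 'joint_torque': array([-1.77301959e-04, -9.35776520e+01,  3.66693266e+00, -4.54197514e+01,
       -4.86593996e-02,  2.00268900e-02,  1.71864294e-04]), 'ee_pos': array([0.27000515, 0.61811941, 0.17427809]), 'tcp_rot': array([-1.79926193e+02,  4.39132437e-03,  1.56404696e+02]), 'contact_force': array([ 0.2583683 ,  0.50841973, -0.4068661 ]), 'ft_torque': array([ 0.02512914, -0.03463332,  0.02008549]), 'gripper_force': 0.0, 'grip_width': 0.9969808880978518}
scene [[415.73051412   0.         255.47137859]
 [  0.         415.73051412 187.13652134]
 [  0.           0.           1.        ]] [-0.10839373  0.          0.          0.          0.        ] [[-0.5255, 0.5161, -0.6763, 1.3148], [0.8506, 0.3024, -0.4302, 0.4741], [-0.0175, -0.8014, -0.5979, 0.7425], [0.0, 0.0, 0.0, 1.0]]
top [[463.71575766   0.         264.95152748]
 [  0.         463.71575766 190.58861561]
 [  0.           0.           1.        ]] [-0.001765  0.        0.        0.        0.      ] [[0.0025, -0.9828, 0.1848, 0.3211], [-1.0, -0.001, 0.0083, 0.0001], [-0.008, -0.1848, -0.9827, 1.4309], [0.0, 0.0, 0.0, 1.0]]
```

View pics/scene0.png

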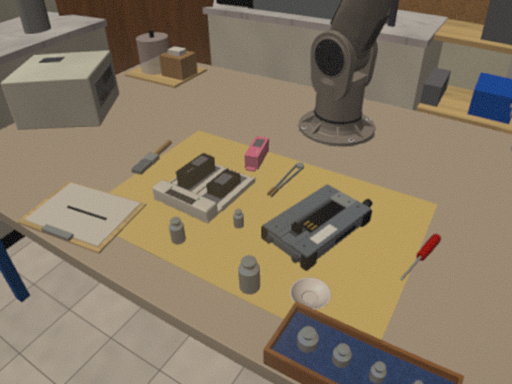

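View pics/top0.png

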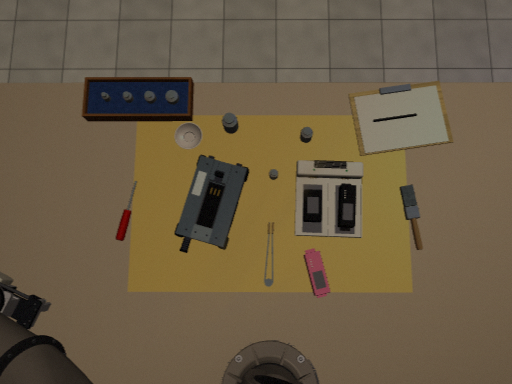

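The top view shows the logger near (212,201), with its latch knob apparently at (219,174) and a dark protrusion at (185,244). The dock is near (329,200). It holds two black packs, at (313,204) and (346,206). The pink look-alike at (317,272) isn't meant. I'll enlarge the logger and dock to tell the packs apart.

```bash
python3 - <<'E'
import cv2
a=cv2.imread("pics/top0.png")[145:260,170:370];cv2.imwrite("pics/c1.png",cv2.resize(a,None,fx=4,fy=4,interpolation=cv2.INTER_CUBIC))
a=cv2.imread("pics/scene0.png")[140:270,145:385];cv2.imwrite("pics/c2.png",cv2.resize(a,None,fx=3.33,fy=3.33,interpolation=cv2.INTER_CUBIC))
E
```

```text
(no output)
```

View pics/c1.png

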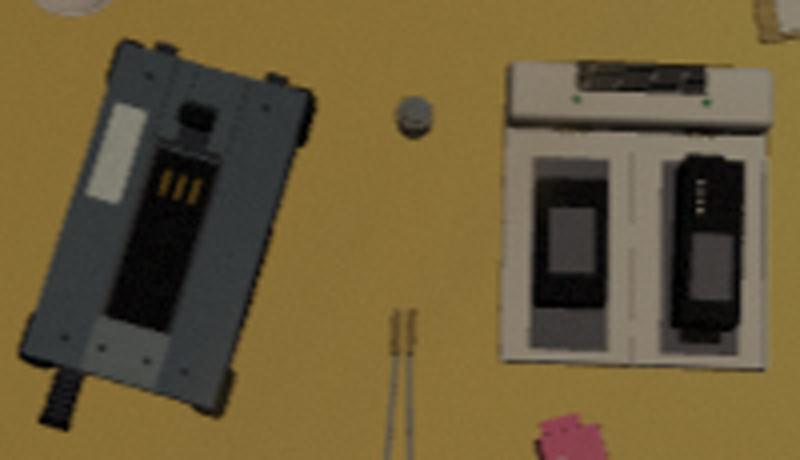

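View pics/c2.png

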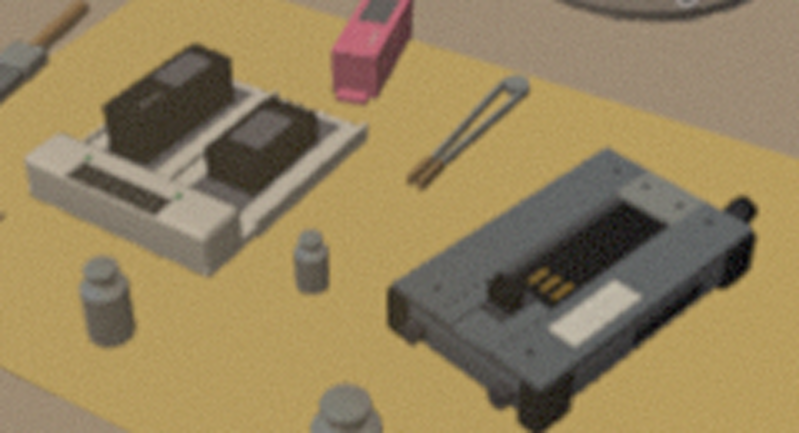

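The tall black block on the right, c1 (705,240), has a tongue foot at (700,337), facing the robot. It's longer and stands taller than the left block at (572,245), which has no tongue, so the right one is the long pack and the left is the short one. The pink item is out. The logger's latch grip is at c1 (196,115), and the steel lip is the light plate at about (135,340).

Next I'll fit poses from these pixels.

```bash
cat > h.py <<'E'
import cv2,numpy as np
from scipy.optimize import least_squares
from scipy.spatial.transform import Rotation as R
from station import env
def proj(c,P):
    T=np.linalg.inv(c["T"]);return cv2.projectPoints(np.float64(P).reshape(-1,1,3),cv2.Rodrigues(T[:3,:3])[0],T[:3,3],c["K"],np.float64(c["distortion"]))[0][:,0]
def W(p,P):  # p=x,y,yaw(rad)
    P=np.float64(P);c,s=np.cos(p[2]),np.sin(p[2]);return np.c_[p[0]+c*P[:,0]-s*P[:,1],p[1]+s*P[:,0]+c*P[:,1],P[:,2]]
def ray(c,uv,z):
    n=cv2.undistortPoints(np.float64(uv).reshape(-1,1,2),c["K"],np.float64(c["distortion"]))[:,0]
    d=np.c_[n,np.ones(len(n))]@c["T"][:3,:3].T;o=c["T"][:3,3];return o+d*((z-o[2])/d[:,2:])
def fit(obs,p0):  # obs: list of (cam,P,uv)
    f=lambda p:np.concatenate([(proj(c,W(p,P))-uv).ravel() for c,P,uv in obs])
    r=least_squares(f,p0,loss="soft_l1");return r.x,f(r.x).reshape(-1,2)
def box(x0,x1,y0,y1,z0,z1):
    c=[(x,y,z) for z in(z0,z1) for x,y in((x0,y0),(x1,y0),(x1,y1),(x0,y1))]
    return [(c[i],c[j]) for i,j in((0,1),(1,2),(2,3),(3,0),(4,5),(5,6),(6,7),(7,4),(0,4),(1,5),(2,6),(3,7))]
def draw(im,c,p,segs,x0,y0,k,col):
    for a,b in segs:
        q=((proj(c,W(p,[a,b]))-[x0,y0]+.5)*k-.5);cv2.line(im,*[tuple(int(v) for v in np.round(t)) for t in q],col,1,cv2.LINE_AA)
LOG=box(-.125,.125,-.075,.075,.0,.048)+box(-.0815,.0575,-.025,.025,.036,.048)+box(.077,.091,-.013,.013,.0485,.0685)
DOCK=box(-.1,.082,-.102,.102,0,.014)+box(.082,.13,-.102,.102,0,.046)
PACK=box(-.062,.062,-.023,.023,0,.05)+box(-.072,-.062,-.015,.015,.0035,.007)+box(.062,.074,-.015,.015,0,.007)
PACK=[tuple((x,y,z+.014) for x,y,z in s) for s in PACK]
E
cat > f1.py <<'E'
from h import *
t=env.camera("top");s=env.camera("scene")
u=lambda L:np.float64([( (x+.5)/4-.5+170,(y+.5)/4-.5+145) for x,y in L])
v=lambda L:np.float64([( (x+.5)/3.33-.5+145,(y+.5)/3.33-.5+140) for x,y in L])
lg=[(t,[(-.0815,.025,.048),(-.0815,-.025,.048),(.084,0,.0685)],u([(107,317),(170,330),(196,110)])),
 (s,[(-.0815,-.025,.048)],v([(622,202)]))]
dk=[(t,[(-.1,.102,.014),(-.1,-.102,.014),(.13,.102,.046),(.13,-.102,.046)],u([(503,362),(767,368),(510,63),(772,70)])),
 (s,[(.13,.102,.046),(.082,.102,.046)],v([(207,237),(240,208)]))]
L,e=fit(lg,[.4,.15,-.25]);D,e2=fit(dk,[.4,-.15,0])
print(L,np.round(e,1).tolist());print(D,np.round(e2,1).tolist())
pk=[(t,[(.062,.023,.064),(.062,-.023,.064),(-.062,.023,.064),(-.062,-.023,.064)],u([(680,157),(742,157),(674,325),(738,328)])),]
P,e3=fit(pk,[.4,-.2,0]);print(P,np.round(e3,1).tolist())
np.savez("p.npz",L=L,D=D,P=P)
out=[]
for c,n,r,k in((t,"t",(172,145,200,115),4),(s,"s",(145,140,240,130),3.33)):
    x0,y0,w,h=r;im=cv2.resize(c["frame"][y0:y0+h,x0:x0+w],None,fx=k,fy=k,interpolation=cv2.INTER_CUBIC);im=cv2.convertScaleAbs(im,alpha=1.6)
    draw(im,c,L,LOG,x0,y0,k,(0,0,255));draw(im,c,D,DOCK,x0,y0,k,(0,255,0));draw(im,c,P,PACK,x0,y0,k,(255,100,255))
    cv2.imwrite(f"pics/o_{n}.png",im)
E
python3 f1.py
```

```text
[ 0.55329103  0.1740028  -0.26819823] [[-0.8, -0.6], [-0.6, 0.6], [-0.1, -0.2], [-2.0, -2.8]]
[ 0.5463321  -0.18358792 -0.024839  ] [[-0.6, 0.1], [0.3, 0.4], [-0.7, -0.8], [0.3, -0.9], [-0.6, -0.4], [0.6, -1.4]]
[ 0.53487443 -0.2320198  -0.05590509] [[-0.0, 0.3], [-0.2, 1.1], [0.3, -0.6], [-0.1, -0.5]]
```

View pics/o_t.png

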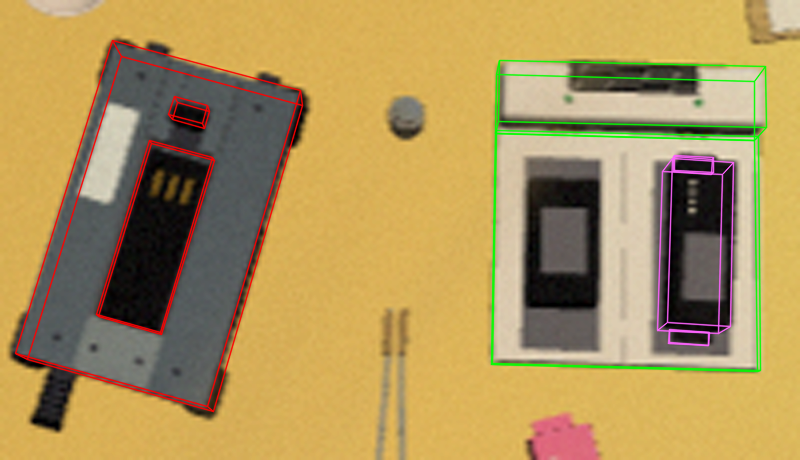

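View pics/o_s.png

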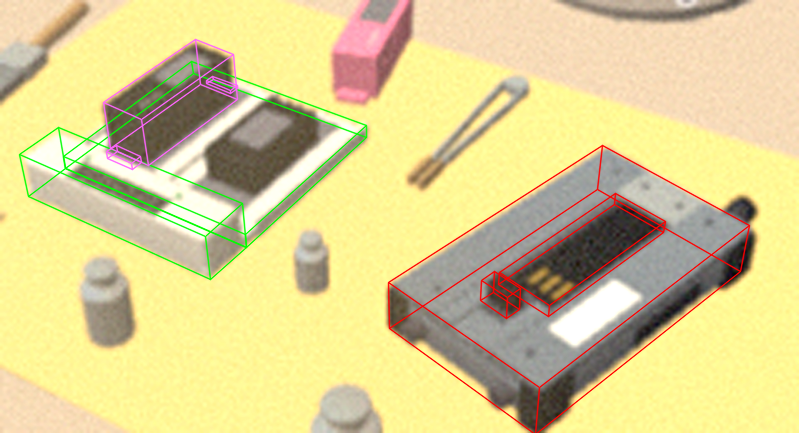

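The wireframes match both views to within about 1–2 px. I'll refine them by aligning the edges in each camera separately.

```bash
cat >> h.py <<'E'
def grad(c):
    g=cv2.GaussianBlur(cv2.cvtColor(c["frame"],cv2.COLOR_BGR2GRAY).astype(np.float32),(0,0),.8)
    return cv2.GaussianBlur(np.hypot(cv2.Sobel(g,cv2.CV_32F,1,0),cv2.Sobel(g,cv2.CV_32F,0,1)),(0,0),.7)
def refine(c,p,segs,G=None):
    from scipy.optimize import differential_evolution as de
    G=grad(c) if G is None else G;t=np.linspace(.03,.97,60)[:,None]
    Q=np.concatenate([np.float64(a)*(1-t)+np.float64(b)*t for a,b in segs])
    def f(q):
        m=proj(c,W(q,Q)).astype(np.float32);return -float(np.minimum(cv2.remap(G,m[:,:1],m[:,1:],cv2.INTER_LINEAR),120).mean())
    r=de(f,[(p[0]-.009,p[0]+.009),(p[1]-.009,p[1]+.009),(p[2]-.05,p[2]+.05)],seed=1,maxiter=60,popsize=12,tol=1e-6);return r.x,r.fun
def rect(x0,x1,y0,y1,z):return box(x0,x1,y0,y1,z,z)[:4]
E
cat > f2.py <<'E'
from h import *
p=np.load("p.npz")
bay=[((-.0815,-.025,.048),(-.0815,.025,.048))]+[((-.0815,y,.048),(.0575,y,.048)) for y in(-.0275,.0275)]
case=[((-.11,s*.075,.048),(.11,s*.075,.048)) for s in(1,-1)]
dk=[((-.1,-.102,.014),(-.1,.102,.014)),((.13,-.102,.046),(.13,.102,.046)),((-.1,-.102,.014),(.08,-.102,.014)),((-.1,.102,.014),(.08,.102,.014))]
for n in("top","scene"):
    c=env.camera(n);G=grad(c)
    for k,s in(("L",bay+case+rect(.077,.091,-.013,.013,.0685)),("L",bay),("D",dk),("P",rect(-.062,.062,-.023,.023,.064)),("P",PACK[4:12])):
        print(n,k,len(s),*[np.round(v,4) for v in refine(c,p[k],s,G)])
E
python3 f2.py
```

```text
top L 9 [ 0.5487  0.1733 -0.2746] -96.4423
top L 3 [ 0.5506  0.1739 -0.2757] -98.3979
top D 4 [ 0.5498 -0.185  -0.0332] -52.9448
top P 4 [ 0.5331 -0.2294 -0.0633] -102.9626
top P 8 [ 0.5369 -0.2299 -0.0467] -106.6555
scene L 9 [ 0.5524  0.1787 -0.2785] -85.4835
scene L 3 [ 0.5622  0.1778 -0.2598] -107.2505
scene D 4 [ 0.5493 -0.1809 -0.0391] -85.8507
scene P 4 [ 0.5344 -0.2365 -0.0584] -88.3259
scene P 8 [ 0.5345 -0.2364 -0.0606] -86.6625
```

Measured poses:

| Item | x (m) | y (m) | Yaw (rad) |
|---|---|---|---|
| Logger | 0.551 | 0.176 | -0.276 |
| Long pack | 0.5345 | -0.232 | -0.057 |

The pack sits at dock y of about -49 mm, which fits the given layout. I'll turn the tool and travel above the pack.

```bash
python3 -m handwheel '[[0,0,-1,0,0,-0.12,-1],[0,0,-1,0,0,-0.12,-1],[0,0,-1,0,0,-0.118,-1],[-2.8,-2.8,0,0,0,0,-1],[-2.8,-2.8,0,0,0,0,-1],[-2.8,-2.8,0,0,0,0,-1],[-2.8,-2.8,0,0,0,0,-1],[-2.8,-2.8,0,0,0,0,-1],[-2.8,-2.8,0,0,0,0,-1],[-2.8,-2.8,0,0,0,0,-1],[-2.8,-2.8,0,0,0,0,-1],[-2.8,-2.8,0,0,0,0,-1],[-2.8,-2.8,0,0,0,0,-1],[0,-4,0,0,0,0,-1],[0,-4,0,0,0,0,-1],[0,-4,0,0,0,0,-1],[0,-4,0,0,0,0,-1],[0,-4,0,0,0,0,-1],[0,-4,0,0,0,0,-1],[0,-4,0,0,0,0,-1]]' 50
python3 -m handwheel '[[0,-4,0,0,0,0,-1],[0,-4,0,0,0,0,-1],[0,-4,0,0,0,0,-1],[0,-4,0,0,0,0,-1],[0,-4,0,0,0,0,-1],[0,-4,0,0,0,0,-1],[0,-3,0,0,0,0,-1],[0,0,0,0,0,0,-1],[0,0,0,0,0,0,-1]]'
```

```text
clock: 1.97
ee_pos: [0.5191, 0.0424, 0.2052]
tcp_rot: [180.0, 0.0, 176.9]
contact_force: [0.5, 0.5, 1.2]
grip_width: 0.999
gripper_force: 0.0
clock: 2.72
ee_pos: [0.5045, -0.2271, 0.2049]
tcp_rot: [-180.0, -0.0, 176.7]
contact_force: [0.2, 1.3, 0.4]
grip_width: 1.0
gripper_force: 0.0
```

```bash
python3 -m handwheel '[[-3.0,-0.35,0,0,0,0,-1],[0,0,3,0,0,0,-1],[0,0,3,0,0,0,-1],[0,0,3,0,0,0,-1],[0,0,2,0,0,0,-1],[0,0,2,0,0,0,-1],[0,0,2,0,0,0,-1],[0,0,1,0,0,0,-1],[0,0,1.1,0,0,0,-1],[0,0,0,0,0,0,-1],[0,0,0,0,0,0,-1]]'
```

```text
clock: 3.63
ee_pos: [0.535, -0.2301, 0.0342]
tcp_rot: [180.0, -0.0, 176.9]
contact_force: [0.5, 0.1, 0.2]
grip_width: 1.002
gripper_force: 0.0
```

```bash
python3 - <<'E'
from h import *
a=env.camera("top")["frame"][145:265,290:390];b=env.camera("scene")["frame"][120:240,130:290]
k=3
cv2.imwrite("pics/g1.png",cv2.convertScaleAbs(np.hstack([cv2.resize(x,None,fx=k,fy=k,interpolation=cv2.INTER_CUBIC) for x in(a,b)]),alpha=1.6))
E
```

```text
(no output)
```

View pics/g1.png

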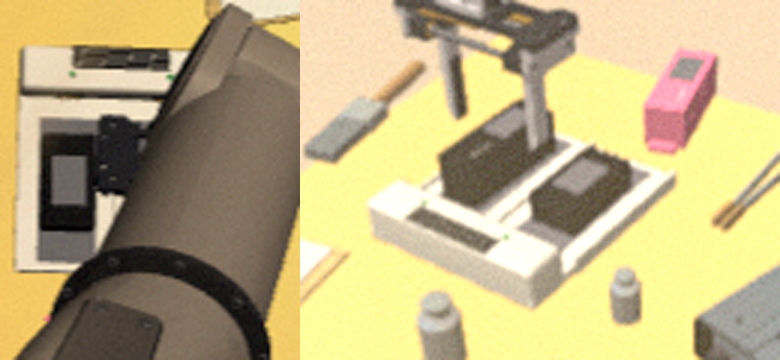

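The fingers straddle the long pack near mid-length, with the short pack clear of them. I'll close on it.

```bash
python3 -m handwheel '[[0,0,0,0,0,0,0.2],[0,0,0,0,0,0,0.2],[0,0,0,0,0,0,0.4],[0,0,0,0,0,0,0.6],[0,0,0,0,0,0,1],[0,0,0,0,0,0,1],[0,0,0,0,0,0,1],[0,0,0,0,0,0,1],[0,0,0,0,0,0,1],[0,0,0,0,0,0,1]]' 55; python3 -m handwheel '[[0,0,-0.5,0,0,0,1],[0,0,-1,0,0,0,1],[0,0,-2,0,0,0,1],[0,0,-2,0,0,0,1],[0,0,-3,0,0,0,1],[0,0,-3,0,0,0,1],[0,0,-3,0,0,0,1],[0,0,-2,0,0,0,1],[0,0,-1,0,0,0,1],[0,0,0,0,0,0,1],[0,0,0,0,0,0,1]]'
```

```text
clock: 4.57
ee_pos: [0.5348, -0.2305, 0.034]
tcp_rot: [-180.0, -0.0, 176.9]
contact_force: [-0.1, -0.1, -1.2]
grip_width: 0.326
gripper_force: 0.0
clock: 5.48
ee_pos: [0.5348, -0.2303, 0.2089]
tcp_rot: [180.0, 0.0, 176.9]
contact_force: [-0.7, -0.8, -0.6]
grip_width: 0.008
gripper_force: 0.0
```

The gripper closed empty. I need to look before doing anything else.

```bash
python3 - <<'E'
from h import *
p=np.load("p.npz")
t=env.camera("top");s=env.camera("scene");k=3;o=[]
e=env.sense();T=e["ee_pos"];print(T,e["grip_width"])
for c,(x0,y0,w,h) in((t,(290,145,100,120)),(s,(130,120,160,120))):
    im=cv2.convertScaleAbs(cv2.resize(c["frame"][y0:y0+h,x0:x0+w],None,fx=k,fy=k,interpolation=cv2.INTER_CUBIC),alpha=1.6)
    q=(proj(c,[T])[0]-[x0,y0])*k;cv2.drawMarker(im,(int(q[0]),int(q[1])),(0,0,255));o.append(im)
    print(refine(c,[.5345,-.232,-.057],PACK[4:12]))
cv2.imwrite("pics/g2.png",np.hstack(o))
E
```

```text
[ 0.53414829 -0.23013024  0.20767845] 0.004834364150091463
(array([ 0.54349739, -0.22625654, -0.09691505]), np.float64(-63.18968200683594))
(array([ 0.53427582, -0.23642839, -0.05814289]), np.float64(-86.59430694580078))
```

View pics/g2.png

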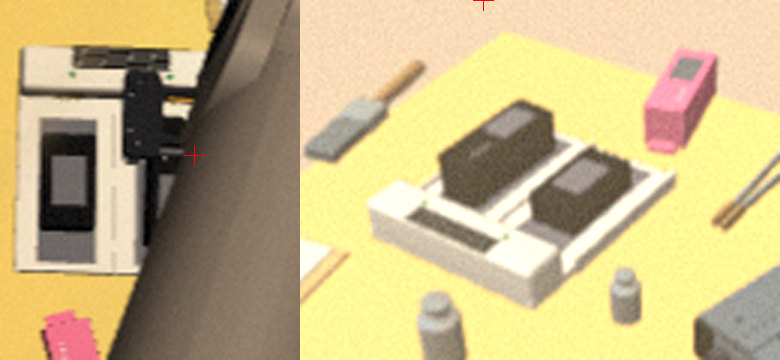

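```bash
python3 - <<'E'
from h import *
s=env.camera("scene")
k=lambda P:np.round((proj(s,P)-[130,120])*3+[300,0]).tolist()
tx=np.array([-.998,.056,0]);ty=np.array([.056,.998,0])
c=np.array([.535,-.2301,.0342])
print("tips near/far, +6mm", k([c+ty*.047,c-ty*.047,c+ty*.06,c-ty*.06]))
print("now", k([env.sense()["ee_pos"]]), env.sense())
E
```

```text
tips near/far, +6mm [[537.0, 169.0], [467.0, 140.0], [547.0, 173.0], [457.0, 136.0]]
now [[483.0, -0.0]] {'clock': 5.6333, 'joint_pos': array([ -6.07320049,  15.09343452,  28.02280835, 103.32638506,
        -7.82082954,  63.61909146, 111.5451231 ]), 'joint_vel': array([ 0.10477166,  0.08823599,  0.02348094, -0.17941341,  0.14873014,
        0.21618782, -0.00116454]), 'joint_torque': array([-8.39904940e-03, -6.83249259e+01,  7.37863585e+00, -4.53172052e+01,
        6.04907144e-02,  6.72741537e-02,  1.98033398e-03]), 'ee_pos': array([ 0.53415177, -0.23015032,  0.20760942]), 'tcp_rot': array([ 1.79985916e+02, -1.24153532e-01,  1.76913970e+02]), 'contact_force': array([ 0.30595157, -0.15776959, -0.64123711]), 'ft_torque': array([ 0.04779052, -0.04037508,  0.00264826]), 'gripper_force': 0.0, 'grip_width': 0.0077900308769047084}
```

The fingertips in g1 showed about 21 crop px (about 7 px) above where the reported TCP projects. I'll check the actual tip height by differencing against the first frame, with the fingers shut and then open, at a safe height.

```bash
cat > tip.py <<'E'
from h import *
a=cv2.imread("pics/scene0.png");c=env.camera("scene");e=env.sense()
d=cv2.absdiff(cv2.GaussianBlur(c["frame"],(3,3),0),cv2.GaussianBlur(a,(3,3),0)).max(2)>22
d=cv2.morphologyEx(d.astype(np.uint8),cv2.MORPH_OPEN,np.ones((2,2)))
T=e["ee_pos"];r=R.from_euler("xyz",e["tcp_rot"],degrees=True).as_matrix();w=.047*e["grip_width"]
q=proj(c,[T,T+r[:,1]*(w+.006),T-r[:,1]*(w+.006)]);print(T,e["grip_width"],np.round(q,1).tolist())
lo=[(x,int(np.nonzero(d[:,x])[0].max())) for x in range(int(q[:,0].min())-10,int(q[:,0].max())+11) if d[:,x].any()]
print("lowest fg row per column",lo)
E
python3 -m handwheel '[[0,0,2,0,0,0,1],[0,0,3,0,0,0,1],[0,0,3,0,0,0,1],[0,0,1.5,0,0,0,1],[0,0,0,0,0,0,1],[0,0,0,0,0,0,1]]'; python3 tip.py
python3 -m handwheel '[[0,0,0,0,0,0,-1],[0,0,0,0,0,0,-1],[0,0,0,0,0,0,-1],[0,0,0,0,0,0,-1],[0,0,0,0,0,0,-1],[0,0,0,0,0,0,-1],[0,0,0,0,0,0,-1],[0,0,0,0,0,0,-1],[0,0,0,0,0,0,-1],[0,0,0,0,0,0,-1],[0,0,0,0,0,0,-1],[0,0,0,0,0,0,-1]]'; python3 tip.py
```

```text
clock: 6.13
ee_pos: [0.534, -0.2305, 0.113]
tcp_rot: [-180.0, -0.2, 176.9]
contact_force: [-0.4, -0.5, 0.4]
grip_width: 0.002
gripper_force: 0.0
[ 0.5347948  -0.23074481  0.11414385] 0.005627468596254045 [[194.1, 148.6], [195.7, 149.2], [192.5, 148.0]]
lowest fg row per column [(182, 114), (183, 114), (184, 114), (185, 115), (186, 116), (187, 124), (188, 131), (189, 139), (190, 141), (191, 142), (192, 142), (193, 142), (194, 142), (195, 141), (196, 141), (197, 140), (198, 139), (199, 138), (200, 116), (201, 116), (202, 117), (203, 121), (204, 122), (205, 122)]
clock: 7.18
ee_pos: [0.5349, -0.2304, 0.114]
tcp_rot: [-180.0, -0.0, 176.9]
contact_force: [1.4, 0.8, 0.1]
grip_width: 0.819
gripper_force: 0.0
[ 0.5348521  -0.23043735  0.11396055] 0.8646368009563881 [[194.2, 148.7], [206.4, 153.3], [182.4, 144.3]]
lowest fg row per column [(172, 110), (173, 109), (174, 109), (175, 109), (176, 113), (177, 121), (178, 126), (179, 134), (180, 136), (181, 138), (182, 138), (183, 138), (184, 138), (185, 137), (186, 136), (187, 111), (188, 112), (189, 112), (190, 112), (191, 113), (192, 115), (193, 117), (194, 117), (195, 118), (196, 118), (197, 118), (198, 119), (199, 119), (200, 121), (201, 136), (202, 145), (203, 146), (204, 146), (205, 145), (206, 144), (207, 144), (208, 143), (209, 142), (210, 119), (211, 118), (212, 118), (213, 117), (214, 116), (215, 116), (216, 115)]
```

The real fingertips appear about 27 mm higher than the reported TCP, both open and shut. The height reading is offset, while the lateral position agrees. I'll test by contact with a partial-depth grip that's safe either way.

```bash
python3 -m handwheel '[[0,0,3,0,0,0,-1],[0,0,3,0,0,0,-1],[0,0,2,0,0,0,-1],[0,0,1,0,0,0,-1],[0,0,0.4,0,0,0,-1],[0,0,0,0,0,0,1],[0,0,0,0,0,0,1],[0,0,0,0,0,0,1],[0,0,0,0,0,0,1],[0,0,0,0,0,0,1],[0,0,0,0,0,0,1],[0,0,0,0,0,0,1],[0,0,0,0,0,0,1],[0,0,0,0,0,0,1],[0,0,0,0,0,0,1]]' 10; python3 tip.py
```

```text
clock: 8.48
ee_pos: [0.5351, -0.2309, 0.0203]
tcp_rot: [-180.0, 0.0, 176.9]
contact_force: [-0.0, -2.1, 5.3]
grip_width: 0.492
gripper_force: 10.0
[ 0.53508677 -0.23087803  0.02030762] 0.489481447883496 [[197.2, 175.0], [204.5, 178.1], [190.1, 172.1]]
lowest fg row per column [(180, 141), (181, 140), (182, 140), (183, 142), (184, 149), (185, 156), (186, 162), (187, 163), (188, 163), (189, 163), (190, 163), (191, 163), (192, 162), (193, 146), (194, 147), (195, 147), (196, 148), (197, 148), (198, 149), (199, 154), (200, 157), (201, 171), (202, 171), (203, 171), (204, 171), (205, 169), (206, 168), (207, 168), (208, 152), (209, 152), (210, 151), (211, 151), (212, 150), (213, 149), (214, 149)]
```

It gripped at 46 mm, which is the pack's width, so the offset of about +28 mm in real height is confirmed. I'll open, go 15 mm deeper, grip firmly and lift.

```bash
python3 -m handwheel '[[0,0,0,0,0,0,-0.6],[0,0,0,0,0,0,-0.6],[0,0,0,0,0,0,-0.6],[0,0,0,0,0,0,-0.6],[0,0,0.5,0,0,0,-0.6],[0,0,0.5,0,0,0,-0.6],[0,0,0.5,0,0,0,-0.6],[0,0,0,0,0,0,1],[0,0,0,0,0,0,1],[0,0,0,0,0,0,1],[0,0,0,0,0,0,1],[0,0,0,0,0,0,1],[0,0,0,0,0,0,1],[0,0,0,0,0,0,1],[0,0,0,0,0,0,1],[0,0,0,0,0,0,1]]' 55
```

```text
clock: 9.87
ee_pos: [0.535, -0.2306, 0.0051]
tcp_rot: [-180.0, 0.0, 176.9]
contact_force: [0.1, -0.3, 3.1]
grip_width: 0.485
gripper_force: 55.0
```

```bash
python3 -m handwheel '[[0,0,-0.5,0,0,0,1],[0,0,-1.5,0,0,0,1],[0,0,-2.5,0,0,0,1],[0,0,-3,0,0,0,1],[0,0,-3,0,0,0,1],[0,0,-3,0,0,0,1],[0,0,-2.5,0,0,0,1],[0,0,-1,0,0,0.06,1],[0,0,0,0,0,0.08,1],[0,0,0,0,0,0.082,1],[0,0,0,0,0,0,1]]'; python3 -m handwheel '[[0.5,1.8,0,0,0,0,1],[1,3.6,0,0,0,0,1],[1,3.6,0,0,0,0,1],[1,3.6,0,0,0,0,1],[1,3.6,0,0,0,0,1],[1,3.6,0,0,0,0,1],[1,3.6,0,0,0,0,1],[1,3.6,0,0,0,0,1],[1,3.6,0,0,0,0,1],[1,3.6,0,0,0,0,1],[1,3.6,0,0,0,0,1],[0.5,1.8,0,0,0,0,1],[0,0,0,0,0,0,1],[0,0,0,0,0,0,1]]'
```

```text
clock: 10.78
ee_pos: [0.5345, -0.2302, 0.1751]
tcp_rot: [180.0, -0.0, 164.0]
contact_force: [-0.2, 0.2, -5.0]
grip_width: 0.484
gripper_force: 55.0
clock: 11.95
ee_pos: [0.5362, 0.1815, 0.1745]
tcp_rot: [-179.9, -0.0, 164.5]
contact_force: [0.2, -1.9, -4.5]
grip_width: 0.487
gripper_force: 55.0
```

```bash
python3 -m handwheel '[[0,0,2,0,0,0,1],[0,0,3,0,0,0,1],[0,0,2,0,-0.1,0,1],[0,0,0,0,-0.1,0,1],[0,0,0,0,-0.1,0,1],[0,0,0,0,0,0,1],[0,0,0,0,0,0,1],[0,0,0,0,0,0,1]]'
cat > pp.py <<'E'
from h import *
from scipy.optimize import differential_evolution as de
import sys
Lg=np.array([.5505,.176,-.276])
PB=[tuple(np.array(q)-[0,0,.039] for q in s) for s in PACK]
def edges(S):
    t=np.linspace(.03,.97,50)[:,None];return np.concatenate([np.float64(a)*(1-t)+np.float64(b)*t for a,b in S])
if __name__=="__main__":
    e=env.sense();Rt=R.from_euler("xyz",e["tcp_rot"],degrees=True);F=Rt*R.from_euler("z",np.pi)*R.from_euler("x",np.pi)  # guess pack axes
    if (F.as_matrix()[0,0]<0):F=F*R.from_euler("z",np.pi)
    A=F.as_matrix();print("pack axes z",np.round(A,3).tolist(),e["ee_pos"])
    hyp={"tool":e["ee_pos"]-.034*Rt.as_matrix()[:,2],"world":e["ee_pos"]-.006*Rt.as_matrix()[:,2]+[0,0,.028]}
    B=box(-.062,.062,-.023,.023,-.025,.025)
    # scene-visible: top face edges, +x face edges, bottom +y edge
    S=[B[i] for i in(4,5,6,7,1,2,9,10)]
    Q=edges(S)
    lz=R.from_euler("z",Lg[2])
    for n in ("scene","top"):
        c=env.camera(n);G=grad(c)
        cv2.imwrite(f"pics/pp_{n}_{e['clock']:.2f}.png",c["frame"])
        def f(v,o,full=False):
            m=proj(c,o+lz.apply([v[0],v[1],v[2]])+Q@A.T).astype(np.float32)
            return -float(np.minimum(cv2.remap(G,m[:,:1],m[:,1:],cv2.INTER_LINEAR),120).mean())
        for k,o in hyp.items():
            r=de(f,[(-.015,.015),(-.006,.006),(-.012,.012)],args=(o,),seed=1,maxiter=60,tol=1e-6)
            print(n,k,"f0",round(f([0,0,0],o),1),"best dx,dy,dz (logger axes)",np.round(r.x,4),round(r.fun,1), "center logger",np.round(lz.inv().apply(o+lz.apply(r.x)-[Lg[0],Lg[1],0]),4),"hyp",np.round(lz.inv().apply(o-[Lg[0],Lg[1],0]),4))
E
python3 pp.py
```

```text
clock: 12.62
ee_pos: [0.5372, 0.1797, 0.1054]
tcp_rot: [-179.9, 16.8, 164.2]
contact_force: [0.2, 0.3, -4.9]
grip_width: 0.485
gripper_force: 55.0
pack axes z [[0.921, 0.272, -0.278], [-0.26, 0.962, 0.08], [0.289, -0.001, 0.957]] [0.53722981 0.17972634 0.10535663]
scene tool f0 -90.4 best dx,dy,dz (logger axes) [0.0126 0.0059 0.0082] -94.4 center logger [-0.011   0.0059  0.1461] hyp [-0.0236  0.      0.1379]
scene world f0 -87.9 best dx,dy,dz (logger axes) [0.0044 0.006  0.0069] -94.4 center logger [-0.0111  0.006   0.146 ] hyp [-0.0155 -0.      0.1391]
top tool f0 -53.7 best dx,dy,dz (logger axes) [ 0.015  -0.006   0.0066] -71.0 center logger [-0.0086 -0.006   0.1445] hyp [-0.0236  0.      0.1379]
top world f0 -62.0 best dx,dy,dz (logger axes) [ 0.0124 -0.0056 -0.0017] -73.9 center logger [-0.0031 -0.0057  0.1374] hyp [-0.0155 -0.      0.1391]
```

```bash
cat > ov.py <<'E'
from pp import *
import glob
e=env.sense();Rt=R.from_euler("xyz",e["tcp_rot"],degrees=True);A=Rt.as_matrix()@np.diag([-1,1,-1.])
o=[]
for n,(x0,y0,w,h) in(("scene",(240,125,150,140)),("top",(165,140,100,140))):
    c=env.camera(n);k=3.2;im=cv2.convertScaleAbs(cv2.resize(c["frame"][y0:y0+h,x0:x0+w],None,fx=k,fy=k,interpolation=cv2.INTER_CUBIC),alpha=1.8)
    for off,wz,col in((.034,0,(0,0,255)),(.006,.028,(0,255,0))):
        O=e["ee_pos"]-off*Rt.as_matrix()[:,2]+[0,0,wz]
        for a,b in PB:
            q=(proj(c,O+np.float64([a,b])@A.T)-[x0,y0]+.5)*k-.5;cv2.line(im,*[tuple(int(v) for v in np.round(t)) for t in q],col,1,cv2.LINE_AA)
    o.append(im)
cv2.imwrite("pics/ov1.png",np.hstack(o))
E
python3 ov.py
```

```text
(no output)
```

View pics/ov1.png

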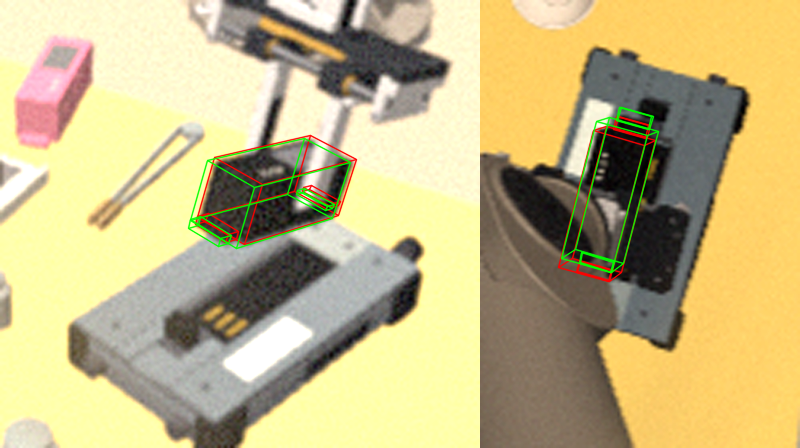

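The overlay shows the pack held level across its width and tilted about 0.29 rad over the bay. The two offset hypotheses differ by 8 mm along x. I'll separate them numerically with the pack's dark silhouette.

```bash
cat > sil.py <<'E'
from pp import *
def sil(n="scene",verbose=True):
    e=env.sense();Rm=R.from_euler("xyz",e["tcp_rot"],degrees=True).as_matrix();A=Rm@np.diag([-1,1,-1.])
    c=env.camera(n);im=cv2.cvtColor(cv2.GaussianBlur(c["frame"],(3,3),0),cv2.COLOR_BGR2GRAY).astype(float)
    lz=R.from_euler("z",Lg[2]);O=e["ee_pos"]-.034*Rm[:,2];k=4
    V=np.unique(np.round([q for s in PB[:12] for q in s],5),axis=0)
    x0,y0,w,h=(270,140,100,70)
    I=cv2.resize(im[y0:y0+h,x0:x0+w],None,fx=k,fy=k,interpolation=cv2.INTER_LINEAR)
    def f(v):
        P=O+lz.apply([v[0],v[2],v[1]])
        q=((proj(c,P+V@A.T)-[x0,y0]+.5)*k-.5).astype(np.float32)
        H=cv2.convexHull(q);M=np.zeros(I.shape,np.uint8);cv2.fillConvexPoly(M,np.round(H*8).astype(int),1,shift=3)
        D=cv2.dilate(M,np.ones((17,17)))-M;N=M-cv2.erode(M,np.ones((17,17)))
        return np.median(I[N>0])-np.median(I[D>0])+.5*(I[N>0].mean()-I[D>0].mean())
    for dy in(0,):
        g=[(f((a,b,dy)),a,b) for a in np.arange(-.010,.0181,.001) for b in np.arange(-.012,.0121,.001)]
        g.sort();print("best score,dx,dz",[tuple(np.round(t,3)) for t in g[:6]],"mean",np.mean([t[1:] for t in g[:8]],0))
        print("center tool-hyp logger",np.round(lz.inv().apply(O-[Lg[0],Lg[1],0]),4))
    # dark-pixel map
    return im,c
im,c=sil()
for y in range(160,206,3):print(y,[int(v) for v in im[y,288:360:3]])
E
python3 sil.py
```

```text
best score,dx,dz [(np.float64(-95.421), np.float64(-0.0), np.float64(0.001)), (np.float64(-95.016), np.float64(0.001), np.float64(0.001)), (np.float64(-94.733), np.float64(-0.001), np.float64(0.001)), (np.float64(-94.659), np.float64(0.001), np.float64(0.002)), (np.float64(-94.57), np.float64(-0.0), np.float64(0.002)), (np.float64(-94.159), np.float64(-0.001), np.float64(0.002))] mean [-0.000125  0.001125]
center tool-hyp logger [-0.0228 -0.0004  0.1377]
160 [159, 159, 156, 150, 143, 143, 143, 142, 142, 144, 140, 136, 48, 95, 143, 143, 142, 142, 140, 120, 88, 140, 139, 115]
163 [158, 160, 158, 138, 133, 144, 151, 145, 143, 142, 141, 126, 35, 122, 141, 141, 142, 138, 140, 98, 105, 143, 138, 113]
166 [158, 156, 111, 104, 113, 119, 160, 158, 157, 153, 140, 101, 43, 140, 142, 144, 142, 133, 135, 87, 126, 143, 142, 143]
169 [157, 113, 130, 140, 100, 140, 161, 160, 158, 158, 140, 64, 76, 131, 113, 86, 70, 127, 122, 87, 139, 143, 144, 143]
172 [117, 130, 143, 99, 148, 160, 160, 157, 153, 128, 93, 34, 50, 76, 78, 81, 87, 136, 101, 93, 140, 142, 142, 143]
175 [125, 137, 102, 150, 159, 160, 13
[... 504 characters left out ...]
 153, 160, 161, 158]
190 [160, 159, 159, 158, 159, 72, 33, 32, 29, 29, 28, 26, 23, 22, 21, 73, 44, 18, 16, 86, 162, 158, 159, 160]
193 [158, 159, 159, 159, 146, 41, 34, 33, 32, 28, 25, 23, 20, 19, 19, 20, 25, 52, 87, 142, 159, 159, 159, 159]
196 [159, 159, 159, 159, 149, 74, 35, 34, 29, 30, 22, 22, 20, 33, 57, 96, 114, 111, 127, 124, 133, 154, 159, 161]
199 [158, 158, 159, 160, 154, 123, 79, 42, 37, 38, 36, 59, 79, 86, 84, 110, 126, 127, 126, 127, 123, 127, 138, 154]
202 [158, 159, 157, 141, 109, 101, 100, 97, 99, 96, 98, 99, 83, 66, 41, 35, 75, 116, 127, 125, 110, 123, 114, 106]
205 [160, 150, 120, 101, 102, 101, 101, 99, 101, 101, 93, 76, 53, 33, 30, 27, 25, 41, 89, 117, 122, 108, 104, 93]
```

The silhouette fits the tool-axis offset: pack centre = TCP − 34 mm along tool z, with residuals of about 0 and 1 mm. Next I'll find the lip edge and bay sides by intensity profiles in the initial frames.

```bash
cat > prof.py <<'E'
from pp import *
for n in("top","scene"):
    c=env.camera(n);I=cv2.GaussianBlur(cv2.cvtColor(cv2.imread(f"pics/{n}0.png"),cv2.COLOR_BGR2GRAY).astype(np.float32),(0,0),.6)
    def samp(P):
        m=proj(c,W(Lg,P)).astype(np.float32);return cv2.remap(I,m[:,:1],m[:,1:],cv2.INTER_CUBIC).ravel()
    def prof(axis,rng,others,z):
        t=np.arange(*rng,.001);a=[]
        for o in others:
            P=np.array([(u,o,z) if axis==0 else (o,u,z) for u in t]);a.append(samp(P))
        m=np.mean(a,0);g=np.gradient(m);o=np.argsort(-abs(g))[:3];print(n,"xy"[axis],rng,"steps at",[(round(float(t[i])*1e3),round(float(g[i]),1)) for i in o]);return m
    prof(0,(-.10,-.065),np.arange(-.012,.013,.004),.048)
    prof(0,(-.14,-.11),np.arange(-.04,.02,.004),.048)
    prof(0,(.115,.14),np.arange(-.04,.04,.004),.048)
    for x in((-.07,-.02),(0,.045)):
        for r in((-.036,-.016),(.016,.036)):prof(1,r,np.arange(*x,.005),.048)
    for x in((-.09,0),(0,.09)):
        for r in((-.085,-.065),(.065,.085)):prof(1,r,np.arange(*x,.005),.048)
    prof(0,(.067,.101),(-.006,0,.006),.0685);prof(1,(-.022,.022),(.081,.084,.087),.0685)
E
python3 prof.py
```

```text
top x (-0.1, -0.065) steps at [(-79, -12.1), (-80, -11.8), (-78, -10.4)]
top x (-0.14, -0.11) steps at [(-125, -10.2), (-126, -9.0), (-124, -8.4)]
top x (0.115, 0.14) steps at [(127, 8.1), (126, 7.9), (128, 6.9)]
top y (-0.036, -0.016) steps at [(-27, -5.9), (-28, -5.8), (-26, -5.6)]
top y (0.016, 0.036) steps at [(23, 5.9), (22, 5.8), (24, 5.6)]
top y (-0.036, -0.016) steps at [(-27, -5.8), (-28, -5.6), (-26, -5.4)]
top y (0.016, 0.036) steps at [(22, 5.7), (23, 5.7), (24, 5.4)]
top y (-0.085, -0.065) steps at [(-81, -12.1), (-80, -12.0), (-82, -10.5)]
top y (0.065, 0.085) steps at [(74, 8.2), (75, 7.6), (73, 7.6)]
top y (-0.085, -0.065) steps at [(-80, -11.6), (-81, -11.5), (-82, -10.0)]
top y (0.065, 0.085) steps at [(65, -8.6), (74, 8.4), (73, 8.3)]
top x (0.067, 0.101) steps at [(92, 6.1), (91, 5.9), (93, 5.6)]
top y (-0.022, 0.022) steps at [(-16, -6.9), (12, 6.9), (-17, -6.9)]
scene x (-0.1, -0.065) steps at [(-75, -9.2), (-74, -8.8), (-76, -8.8)]
scene x (-0.14, -0.11) steps at [(-122, -4.2), (-121, -4.2), (-123, -4.0)]
scene x (0.115, 0.14) steps at [(128, -2.9), (127, -2.7), (129, -2.6)]
scene y (-0.036, -0.016) steps at [(-17, -4.6), (-18, -4.5), (-19, -4.2)]
scene y (0.016, 0.036) steps at [(29, 8.8), (28, 8.6), (30, 8.1)]
scene y (-0.036, -0.016) steps at [(-18, -4.5), (-17, -4.5), (-19, -4.4)]
scene y (0.016, 0.036) steps at [(29, 8.2), (28, 7.9), (30, 7.7)]
scene y (-0.085, -0.065) steps at [(-73, -6.8), (-72, -6.7), (-74, -6.4)]
scene y (0.065, 0.085) steps at [(77, -6.4), (76, -6.2), (78, -6.1)]
scene y (-0.085, -0.065) steps at [(-73, -7.3), (-72, -7.0), (-74, -6.9)]
scene y (0.065, 0.085) steps at [(67, -10.4), (66, -9.7), (68, -9.6)]
scene x (0.067, 0.101) steps at [(99, 3.0), (100, 3.0), (98, 2.7)]
scene y (-0.022, 0.022) steps at [(-10, -8.1), (-9, -8.0), (-11, -6.8)]
```

After correcting for the bevels and visible side faces, the logger sits at about (0.5526, 0.1754), yaw -0.276, and the two cameras agree to about 1 mm. A helper will work out shifts from the tongue position relative to the lip.

```bash
cat > go.py <<'E'
import sys,numpy as np
from scipy.spatial.transform import Rotation as R
from station import env
L=np.array([.5526,.1754,0]);lz=R.from_euler("z",-.276)
e=env.sense();Rm=R.from_euler("xyz",e["tcp_rot"],degrees=True).as_matrix();A=Rm@np.diag([-1,1,-1.])
B=lz.inv().as_matrix()@A;C=e["ee_pos"]-.034*Rm[:,2]-.0005*A[:,0]
lip=np.array([-.0815,0,.0455])
tip=lz.inv().apply(C+A@[-.072,0,-.01975]-L)-lip
print("tip in lip mm",np.round(tip*1e3,1),"tilt",round(float(np.arcsin(B[2,0])),3),"yaw err",round(float(np.arctan2(B[1,0],B[0,0])),4),"roll",round(float(B[2,1]),4),"center-seat mm",np.round((lz.inv().apply(C-L)-[-.018,0,.061])*1e3,1),"F logger",np.round(lz.inv().apply(e["contact_force"]),1),"w",round(e["grip_width"],3),"t",e["clock"])
a=[float(v) for v in sys.argv[1:]]
for x,y,z in zip(*[iter(a)]*3):
    d=np.array([x,y,z])*1e-3-tip;print("to",x,y,z,"tool shift cm",np.round(Rm.T@lz.apply(d)*100,2));tip=tip+d
E
python3 go.py 4 0 20 4 0 -5.5 -6.5 0 -6
```

```text
tip in lip mm [-7.8 -0.  52.1] tilt 0.294 yaw err -0.0014 roll -0.001 center-seat mm [-8.1 -0.1 76.4] F logger [-0.3  0.2 -4.5] w 0.485 t 12.9667
to 4.0 0.0 20.0 tool shift cm [-0.19  0.01  3.41]
to 4.0 0.0 -5.5 tool shift cm [0.74 0.   2.44]
to -6.5 0.0 -6.0 tool shift cm [ 1.02 -0.   -0.26]
```

```bash
python3 -m handwheel '[[-0.1,0,1.1,0,0,0,1],[-0.1,0,1.2,0,0,0,1],[0,0,1.1,0,0,0,1],[0.15,0,0.5,0,0,0,1],[0.15,0,0.5,0,0,0,1],[0,0,0,0,0,0,1],[0,0,0,0,0,0,1]]'; python3 go.py 4 0 -5.5
```

```text
clock: 13.55
ee_pos: [0.5482, 0.1769, 0.0626]
tcp_rot: [-179.9, 16.9, 164.2]
contact_force: [-0.1, -0.7, -4.5]
grip_width: 0.481
gripper_force: 55.0
tip in lip mm [3.3 0.3 9.7] tilt 0.294 yaw err 0.0 roll -0.0012 center-seat mm [ 3.   0.3 34. ] F logger [ 0.  -0.7 -4.5] w 0.481 t 13.55
to 4.0 0.0 -5.5 tool shift cm [ 0.37 -0.03  1.47]
```

```bash
python3 -m handwheel '[[0.07,0,0.3,0,0,0,1],[0.07,0,0.3,0,0,0,1],[0.07,0,0.3,0,0,0,1],[0,0,0,0,0,0,1],[0,0,0,0,0,0,1]]'; python3 go.py 4 0 -5.5;  python3 -m handwheel '[[0.07,0,0.25,0,0,0,1],[0.07,0,0.25,0,0,0,1],[0,0,0,0,0,0,1],[0,0,0,0,0,0,1]]'; python3 go.py 4 0 -5.5
```

```text
clock: 13.97
ee_pos: [0.5487, 0.1767, 0.0532]
tcp_rot: [-179.9, 16.9, 164.2]
contact_force: [1.0, 0.3, -5.6]
grip_width: 0.487
gripper_force: 55.0
tip in lip mm [3.9 0.3 0.3] tilt 0.294 yaw err 0.0 roll -0.0012 center-seat mm [ 3.6  0.3 24.6] F logger [ 0.9  0.6 -5.6] w 0.487 t 13.9667
to 4.0 0.0 -5.5 tool shift cm [ 0.16 -0.03  0.55]
clock: 14.3
ee_pos: [0.5489, 0.1767, 0.0479]
tcp_rot: [-179.9, 16.9, 164.2]
contact_force: [-0.8, 0.2, -4.2]
grip_width: 0.484
gripper_force: 55.0
tip in lip mm [ 4.   0.2 -5. ] tilt 0.294 yaw err 0.0001 roll -0.0012 center-seat mm [ 3.7  0.3 19.3] F logger [-0.8 -0.1 -4.2] w 0.484 t 14.3
to 4.0 0.0 -5.5 tool shift cm [ 0.02 -0.02  0.05]
```

The tongue is below lip level with no contact. I'll probe for the bay floor gently to fix the height.

```bash
for i in 1 2; do python3 -m handwheel '[[0.03,0,0.1,0,0,0,1],[0,0,0,0,0,0,1],[0,0,0,0,0,0,1]]' >/dev/null; python3 go.py; done;  python3 -m handwheel '[[0.03,0,0.1,0,0,0,1],[0,0,0,0,0,0,1],[0,0,0,0,0,0,1]]' >/dev/null; python3 go.py
```

```text
tip in lip mm [ 4.1  0.3 -5.9] tilt 0.295 yaw err -0.0001 roll -0.0009 center-seat mm [ 3.8  0.3 18.4] F logger [-0.1 -0.3 -4.4] w 0.487 t 14.55
tip in lip mm [ 4.1  0.3 -6.9] tilt 0.295 yaw err 0.0 roll -0.001 center-seat mm [ 3.7  0.3 17.4] F logger [-0.2 -0.  -3.5] w 0.486 t 14.8
tip in lip mm [ 4.3  0.5 -7.8] tilt 0.295 yaw err -0.0002 roll -0.0007 center-seat mm [ 3.9  0.5 16.5] F logger [-0.6 -0.6 -1.9] w 0.483 t 15.05
```

Floor contact came at tip z ≈ -7.7, against a predicted -7.8, so the height is right. I'll raise 1.3 mm and slide the tongue under the lip.

```bash
python3 -m handwheel '[[-0.04,-0.03,-0.12,0,0,0,1],[0.19,0,-0.06,0,0,0,1],[0.19,0,-0.06,0,0,0,1],[0.19,0,-0.06,0,0,0,1],[0,0,0,0,0,0,1]]'>/dev/null; python3 go.py;  python3 -m handwheel '[[0.19,0,-0.06,0,0,0,1],[0.1,0,-0.03,0,0,0,1],[0,0,0,0,0,0,1],[0,0,0,0,0,0,1]]'>/dev/null; python3 go.py -6.5 0 -6.2
```

```text
tip in lip mm [-2.4  0.  -6.7] tilt 0.294 yaw err 0.0003 roll -0.0011 center-seat mm [-2.7  0.1 17.6] F logger [-0.6  0.2 -4.3] w 0.488 t 15.4667
tip in lip mm [-4.9  0.1 -6.6] tilt 0.295 yaw err 0.0 roll -0.0009 center-seat mm [-5.3  0.1 17.7] F logger [ 0.7  0.1 -4. ] w 0.484 t 15.8
to -6.5 0.0 -6.2 tool shift cm [ 0.14 -0.01 -0.08]
```

```bash
for i in 1; do python3 -m handwheel '[[0.14,0,-0.06,0,0,0,1],[0,0,0,0,0,0,1],[0,0,0,0,0,0,1]]'>/dev/null; python3 go.py; python3 -m handwheel '[[0.1,0,-0.03,0,0,0,1],[0,0,0,0,0,0,1],[0,0,0,0,0,0,1]]'>/dev/null; python3 go.py; done
```

```text
tip in lip mm [-6.4  0.1 -6.4] tilt 0.295 yaw err 0.0 roll -0.0009 center-seat mm [-6.8  0.1 17.9] F logger [-1.3  0.7 -4.3] w 0.486 t 16.05
tip in lip mm [-7.5  0.1 -6.4] tilt 0.295 yaw err -0.0 roll -0.0009 center-seat mm [-7.8  0.1 17.9] F logger [ 0.6  0.2 -4.2] w 0.484 t 16.3
```

```bash
for i in 1; do python3 -m handwheel '[[0.1,0,-0.03,0,0,0,1],[0,0,0,0,0,0,1],[0,0,0,0,0,0,1]]'>/dev/null; python3 go.py; python3 -m handwheel '[[0.08,0,-0.03,0,0,0,1],[0,0,0,0,0,0,1],[0,0,0,0,0,0,1]]'>/dev/null; python3 go.py; done
```

```text
tip in lip mm [-8.5  0.1 -6.4] tilt 0.295 yaw err 0.0 roll -0.0009 center-seat mm [-8.8  0.1 17.9] F logger [-0.8  0.2 -3.6] w 0.484 t 16.55
tip in lip mm [-9.4  0.1 -6.4] tilt 0.295 yaw err 0.0 roll -0.0009 center-seat mm [-9.7  0.1 17.9] F logger [-0.4  0.7 -3.8] w 0.487 t 16.8
```

```bash
for i in 1; do python3 -m handwheel '[[0.1,0,-0.03,0,0,0,1],[0,0,0,0,0,0,1],[0,0,0,0,0,0,1]]'>/dev/null; python3 go.py; python3 -m handwheel '[[0.1,0,-0.03,0,0,0,1],[0,0,0,0,0,0,1],[0,0,0,0,0,0,1]]'>/dev/null; python3 go.py; done
```

```text
tip in lip mm [-10.1   0.1  -6.3] tilt 0.295 yaw err -0.0002 roll -0.0007 center-seat mm [-10.5   0.1  18.1] F logger [ 2.3 -0.3 -4.2] w 0.486 t 17.05
tip in lip mm [-10.4   0.2  -6.1] tilt 0.296 yaw err -0.0007 roll -0.0002 center-seat mm [-10.8   0.1  18.3] F logger [ 7.9  0.3 -6.1] w 0.484 t 17.3
```

Lip contact occurred at a displayed -10.1 mm. The geometry says the end face meets the lip at -7.7 mm, so the x reading is biased by 2.4 mm and I'm correcting it. The tongue is hooked. I'll back off slightly and begin the swing.

```bash
sed -i 's/L=np.array(\[.5526,.1754,0\])/L=np.array([.5503,.1761,0])/' go.py; python3 -m handwheel '[[-0.09,0,0.02,0,0,0,1],[0,0,0,0,0,0,1]]'>/dev/null; python3 go.py; python3 -m handwheel '[[0.035,0,0.13,0,0.02,0,1],[0.035,0,0.13,0,0.02,0,1],[0.035,0,0.13,0,0.02,0,1],[0.035,0,0.13,0,0.02,0,1],[0,0,0,0,0,0,1],[0,0,0,0,0,0,1]]'>/dev/null; python3 go.py
```

```text
tip in lip mm [-7.8  0.1 -6.2] tilt 0.295 yaw err -0.0003 roll -0.0006 center-seat mm [-8.1  0.1 18.2] F logger [ 3.3 -0.3 -2.5] w 0.486 t 17.4667
tip in lip mm [-8.3 -0.2 -5.9] tilt 0.215 yaw err -0.0009 roll -0.0009 center-seat mm [-5.6 -0.2 13.2] F logger [ 2.   0.4 -2.1] w 0.484 t 17.9667
```

```bash
python3 -m handwheel '[[0.02,0,0.12,0,0.0195,0,1],[0.028,0,0.123,0,0.0195,0,1],[0.028,0,0.123,0,0.0195,0,1],[0.028,0,0.123,0,0.0195,0,1],[0,0,0,0,0,0,1],[0,0,0,0,0,0,1]]'>/dev/null; python3 go.py;python3 -m handwheel '[[0.028,0,0.123,0,0.0195,0,1],[0.028,0,0.123,0,0.0195,0,1],[0.028,0,0.123,0,0.0195,0,1],[0,0,0,0,0,0,1],[0,0,0,0,0,0,1]]'>/dev/null; python3 go.py
```

```text
tip in lip mm [-8.7 -0.2 -5.3] tilt 0.137 yaw err -0.0004 roll -0.0014 center-seat mm [-3.5 -0.2  8.6] F logger [ 0.1  1.6 -5. ] w 0.484 t 18.4667
tip in lip mm [-8.3 -0.2 -4.7] tilt 0.078 yaw err -0.0008 roll -0.0012 center-seat mm [-1.6 -0.2  5.1] F logger [ 0.2 -0.4 -4.1] w 0.483 t 18.8833
```

```bash
python3 -m handwheel '[[0.028,0,0.125,0,0.0195,0,1],[0.028,0,0.125,0,0.0195,0,1],[0,0,0,0,0,0,1],[0,0,0,0,0,0,1]]'>/dev/null; python3 go.py;python3 -m handwheel '[[0.028,0,0.125,0,0.0195,0,1],[0.028,0,0.13,0,0.0195,0,1],[0,0,0,0,0,0,1],[0,0,0,0,0,0,1]]'>/dev/null; python3 go.py
```

```text
tip in lip mm [-8.1 -0.2 -4.3] tilt 0.039 yaw err -0.0011 roll -0.001 center-seat mm [-0.4 -0.2  2.7] F logger [ 0.3  0.6 -4.9] w 0.483 t 19.2167
tip in lip mm [-8.  -0.1 -4. ] tilt -0.0 yaw err -0.0011 roll -0.001 center-seat mm [ 0.5 -0.2  0.2] F logger [-0.7 -0.3 -4.4] w 0.486 t 19.55
```

Level, with the seat error under 1 mm and the pack still hanging free. I'll lower it the last bit until the floor carries it.

```bash
python3 -m handwheel '[[0,0,0.05,0,0,0,1],[0,0,0,0,0,0,1],[0,0,0,0,0,0,1]]'>/dev/null; python3 go.py;python3 -m handwheel '[[0,0,0.05,0,0,0,1],[0,0,0,0,0,0,1],[0,0,0,0,0,0,1]]'>/dev/null; python3 go.py
```

```text
tip in lip mm [-8.1 -0.2 -4.1] tilt 0.001 yaw err -0.0006 roll -0.0008 center-seat mm [ 0.4 -0.2  0.2] F logger [ 1.6 -3.4  3.1] w 0.483 t 19.8
tip in lip mm [-8.1 -0.1 -4.2] tilt 0.001 yaw err -0.0007 roll -0.0006 center-seat mm [ 0.4 -0.2  0.1] F logger [-2.5 -5.8 13.2] w 0.486 t 20.05
```

```bash
python3 -m handwheel '[[0,0,0.04,0,0,0,1],[0,0,0,0,0,0,1],[0,0,0,0,0,0,1],[0,0,0,0,0,0,1]]'>/dev/null; python3 go.py
```

```text
tip in lip mm [-8.1 -0.1 -4.2] tilt 0.001 yaw err -0.0007 roll -0.0005 center-seat mm [ 0.4 -0.2  0.1] F logger [-3.1 -7.6 20.8] w 0.485 t 20.3833
```

It's seated on the floor, consistent with the height found by probing. I'll relieve the press, release, rise, and check.

```bash
python3 -m handwheel '[[0,0,-0.1,0,0,0,1],[0,0,0,0,0,0,0.03],[0,0,0,0,0,0,-0.1],[0,0,0,0,0,0,-0.3],[0,0,0,0,0,0,-0.6],[0,0,0,0,0,0,-0.6],[0,0,0,0,0,0,-0.6],[0,0,0,0,0,0,-0.6]]'; python3 -m handwheel '[[0,0,-1,0,0,0,-0.6],[0,0,-2,0,0,0,-0.6],[0,0,-3,0,0,0,-0.6],[0,0,-3,0,0,0,-0.6],[0,0,-2,0,0,0,-0.6],[0,0,0,0,0,0,-0.6],[0,0,0,0,0,0,-0.6]]'
```

```text
clock: 21.05
ee_pos: [0.5335, 0.1809, 0.0269]
tcp_rot: [-179.9, 0.0, 164.2]
contact_force: [-0.0, -0.2, 0.3]
grip_width: 0.796
gripper_force: 0.0
clock: 21.63
ee_pos: [0.5342, 0.1813, 0.1386]
tcp_rot: [179.9, 0.1, 164.2]
contact_force: [-0.0, -0.5, -0.2]
grip_width: 0.798
gripper_force: 0.0
```

```bash
python3 -m handwheel '[[-3.2,0,0,0,0,0,1],[-3.2,0,0,0,0,0,1],[-3.2,0,0,0,0,0,1],[-3.2,0,0,0,0,0,1],[0,0,0,0,0,0,1],[0,0,0,0,0,0,1],[0,0,0,0,0,0,1],[0,0,0,0,0,0,1],[0,0,0,0,0,0,1],[0,0,0,0,0,0,1]]' 40; python3 - <<'E'
from pp import *
Lg=np.array([.5503,.1761,-.276]);o=[]
for n,(x0,y0,w,h) in(("scene",(255,130,130,140)),("top",(165,145,100,140))):
    c=env.camera(n);k=3.4;im=cv2.convertScaleAbs(cv2.resize(c["frame"][y0:y0+h,x0:x0+w],None,fx=k,fy=k,interpolation=cv2.INTER_CUBIC),alpha=1.8)
    draw(im,c,Lg,[tuple(np.array(q)+[-.018,0,.061] for q in s) for s in PB[4:12]]+LOG[24:],x0,y0,k,(0,255,0));o.append(im)
cv2.imwrite("pics/ov2.png",np.hstack(o))
E
```

```text
clock: 22.47
ee_pos: [0.6561, 0.1465, 0.1372]
tcp_rot: [-180.0, -0.0, 164.2]
contact_force: [-0.1, 0.6, 0.2]
grip_width: 0.129
gripper_force: 0.0
```

View pics/ov2.png

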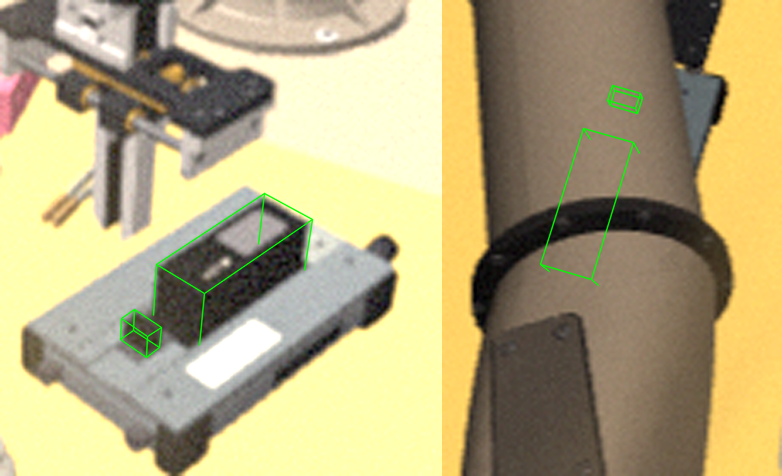

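The pack sits level in the bay and matches the seat wireframe, with the small downward shift shared by the latch box, so it's camera bias. The latch is open at crop (140,335). I'll descend behind the latch and push it toward the pack.

```bash
python3 -m handwheel '[[0,0,2,0,0,0,1],[0,0,3,0,0,0,1],[0,0,3,0,0,0,1],[0,0,2,0,0,0,1],[0,0,0.5,0,0,0,1],[0,0,0.5,0,0,0,1],[0,0,0,0,0,0,1],[0,0,0,0,0,0,1]]'; python3 -m handwheel '[[0.3,0,0,0,0,0,1],[0.3,0,0,0,0,0,1],[0.3,0,0,0,0,0,1],[0.2,0,0,0,0,0,1],[0.2,0,0,0,0,0,1],[0,0,0,0,0,0,1]]'
```

```text
clock: 23.23
ee_pos: [0.6574, 0.1461, 0.0283]
tcp_rot: [-180.0, 0.1, 164.2]
contact_force: [0.5, 0.4, 1.7]
grip_width: 0.01
gripper_force: 0.0
clock: 23.73
ee_pos: [0.6441, 0.1497, 0.0274]
tcp_rot: [-180.0, 0.0, 164.2]
contact_force: [0.3, 0.6, 0.2]
grip_width: 0.004
gripper_force: 0.1
```

```bash
for i in 1; do python3 -m handwheel '[[0.2,0,0,0,0,0,1],[0.2,0,0,0,0,0,1],[0.2,0,0,0,0,0,1],[0.2,0,0,0,0,0,1],[0,0,0,0,0,0,1]]'; python3 -m handwheel '[[0.2,0,0,0,0,0,1],[0.2,0,0,0,0,0,1],[0,0,0,0,0,0,1]]'; done
```

```text
clock: 24.15
ee_pos: [0.636, 0.1518, 0.027]
tcp_rot: [-179.9, -0.0, 164.2]
contact_force: [0.4, 0.2, 0.9]
grip_width: 0.004
gripper_force: 0.2
clock: 24.4
ee_pos: [0.6343, 0.1522, 0.0271]
tcp_rot: [-180.0, 0.2, 164.1]
contact_force: [12.5, -1.6, -7.3]
grip_width: 0.0
gripper_force: 6.1
```

Firm contact of 12.5 N. I'll press 1–2 mm more and watch whether it slides.

```bash
python3 -m handwheel '[[0.1,0,0,0,0,0,1],[0,0,0,0,0,0,1],[0,0,0,0,0,0,1]]'; python3 -m handwheel '[[0.1,0,0,0,0,0,1],[0,0,0,0,0,0,1],[0,0,0,0,0,0,1]]'
```

```text
clock: 24.65
ee_pos: [0.6342, 0.1522, 0.0272]
tcp_rot: [-180.0, 0.3, 164.1]
contact_force: [16.4, -2.0, -10.5]
grip_width: 0.005
gripper_force: 8.3
clock: 24.9
ee_pos: [0.6341, 0.1523, 0.0273]
tcp_rot: [180.0, 0.4, 164.1]
contact_force: [21.9, -3.5, -14.3]
grip_width: 0.005
gripper_force: 10.7
```

It's a hard stop, either locked or blocked. I'll back off, rise, and measure the grip's displacement numerically against the first frame.

```bash
python3 -m handwheel '[[-0.4,0,0,0,0,0,1],[-1,0,0,0,0,0,1],[-1,0,0,0,0,0,1],[0,0,-3,0,0,0,1],[0,0,-4,0,0,0,1],[0,0,-4,0,0,0,1],[0,0,0,0,0,0,1],[0,0,0,0,0,0,1]]'|head -2; cat > lat.py <<'E'
from h import *
L=np.array([.5503,.1761,-.276])
c=env.camera("scene");a=cv2.imread("pics/scene0.png");g=lambda i:cv2.GaussianBlur(cv2.cvtColor(i,cv2.COLOR_BGR2GRAY),(0,0),.6)
x=np.arange(.05,.111,.003)
for nm,z,ys in(("top",.0685,(-.006,0,.006)),("mid",.056,(-.004,0,.004))):
    for lab,i in(("before",g(a)),("now",g(c["frame"]))):
        v=np.mean([cv2.remap(i,*[m for m in np.split(proj(c,W(L,[(u,y,z) for u in x])).astype(np.float32),2,1)],cv2.INTER_LINEAR).ravel() for y in ys],0)
        print(nm,lab,v.astype(int).tolist())
i=g(c["frame"]);b=g(a);q=proj(c,W(L,[(.084,0,.06)]))[0].astype(int);print(q)
for im in(b,i):
    print(im[q[1]-10:q[1]+12:2,q[0]-12:q[0]+22:2])
E
python3 lat.py
```

```text
clock: 25.57
ee_pos: [0.6555, 0.1469, 0.1396]
top before [55, 56, 57, 57, 57, 56, 56, 55, 53, 49, 45, 41, 41, 43, 45, 49, 55, 65, 77, 85, 88]
top now [33, 32, 34, 34, 39, 42, 42, 41, 42, 42, 42, 47, 56, 67, 79, 89, 93, 93, 97, 99, 100]
mid before [64, 65, 61, 52, 44, 40, 40, 40, 41, 41, 39, 39, 38, 38, 42, 52, 64, 70, 75, 86, 94]
mid now [32, 35, 37, 38, 39, 38, 39, 36, 34, 37, 43, 55, 67, 73, 79, 90, 99, 101, 99, 98, 99]
[295 227]
[[101  99 100 101  98  99  97  99  94  87  75  64  47  40  32  37  35]
 [102  99  98  99  97  98  96  90  83  71  56  43  40  38  34  31  34]
 [101 100  98 101  97  89  77  76  67  50  42  50  81  64  36  38  30]
 [ 98  98  97  99  86  62  41  49  48  40  53  86  71  59  76  55  30]
 [ 98  99  93  97  69  41  39  41  41  38  49  54  60  86  70  59  74]
 [ 97  96 100  99  64  40  42  43  40  40  48  39  57  58  60  85  70]
 [ 98  98 100  96  66  39  39  36  37  40  63  57  44  40  67  66  64]
 [102 100  97  81  69  55  40  38  33  44  73  87  81  52  50  78  95]
 [ 98  91  92  90  75  67  62  46  52  77  95 100  98  86  87  98 121]
 [ 89  95 102 101  95  84
[... 199 characters left out ...]
103 103 104 103 100  85  71  39  34  31  32  31  37  24  28]
 [104 102 102 103 103  97  74  51  42  36  34  32  31  31  31  30  25]
 [104 104 102  99  97  98  53  38  40  41  38  35  28  31  34  29  26]
 [104 103  98 101 103  99  52  37  39  41  38  45  50  34  30  27  27]
 [102  98 101 105 104  96  57  37  33  36  33  49  66  42  34  25  32]
 [101 103 103 101  96  78  67  58  44  31  32  49  54  36  29  39  65]
 [105 104  99  93 101  97  78  69  62  49  66  89  82  52  49  82  98]
 [103  95  96 100 106 105  99  85  75  85 102 106 101  88  91 105 125]
 [ 93  98 103 104 105 104 105 105  98 104 105 101 100  97 109 143 179]
 [101 105 104 104 103 104 103 105 105 103 100  97  99 114 161 183 186]]
```

```bash
cat > lat2.py <<'E'
from h import *
L=np.array([.5503,.1761,-.276])
c=env.camera("scene");a=cv2.imread("pics/scene0.png").astype(np.float32);n=np.mean([env.camera("scene")["frame"] for _ in range(4)],0).astype(np.float32)
n*=(np.median(a[255:262,290:310])/np.median(n[255:262,290:310]))
x=np.arange(.03,.131,.0005);g=lambda i:cv2.GaussianBlur(i.mean(2).astype(np.float32),(0,0),.5)
A,N=g(a),g(n)
for z,r in((.0685,(-.009,.010)),(.06,(-.009,.010)),(.053,(-.009,.010))):
    out=[]
    for y in np.arange(*r,.003):
        f=lambda i:cv2.remap(i,*np.split(proj(c,W(L,[(u,y,z) for u in x])).astype(np.float32),2,1),cv2.INTER_CUBIC).ravel()
        b,m=f(A),f(N);k=(x>.085)&(x<.112);i=np.nonzero(k)[0]
        s=range(0,45);e=[np.mean((b[i]-m[i-t])**2) for t in s];out.append(.5*int(np.argmin(e)))
    print(z,"shift mm per y",out,np.mean(out))
E
python3 lat2.py
```

```text
0.0685 shift mm per y [11.5, 11.5, 12.0, 12.0, 12.0, 12.0, 11.0] 11.714285714285714
0.06 shift mm per y [12.5, 12.5, 12.0, 12.0, 12.0, 12.5, 12.0] 12.214285714285714
0.053 shift mm per y [12.0, 12.0, 12.0, 12.0, 12.5, 12.0, 11.5] 12.0
```

Displacement reads about 12 mm, while the full stroke is 15. I'll pinch the grip and drag it, which measures the stroke directly.

```bash
python3 -m handwheel '[[1.2,0,0,0,0,0,-0.3],[1.3,0,0,0,0,0,-0.3],[1.2,0,0,0,0,0,-0.3],[0,0,0,0,0,0,-0.3],[0,0,0,0,0,0,-0.3],[0,0,2,0,0,0,-0.3],[0,0,3,0,0,0,-0.3],[0,0,3,0,0,0,-0.3],[0,0,2,0,0,0,-0.3],[0,0,1.2,0,0,0,-0.3],[0,0,0,0,0,0,-0.3]]'; python3 -m handwheel '[[0,0,0,0,0,0,1],[0,0,0,0,0,0,1],[0,0,0,0,0,0,1],[0,0,0,0,0,0,1],[0,0,0,0,0,0,1],[0,0,0,0,0,0,1],[0,0,0,0,0,0,1],[0,0,0,0,0,0,1]]' 25
```

```text
clock: 26.78
ee_pos: [0.6171, 0.1561, 0.0224]
tcp_rot: [-179.8, -0.2, 164.2]
contact_force: [0.3, -0.4, 0.7]
grip_width: 0.646
gripper_force: 0.0
clock: 27.45
ee_pos: [0.6186, 0.1572, 0.0256]
tcp_rot: [-180.0, 0.0, 164.2]
contact_force: [-1.0, 0.5, 6.9]
grip_width: 0.271
gripper_force: 25.0
```

Pinched at 26 mm. Now I'll drag toward the pack.

```bash
python3 -m handwheel '[[0,0,-0.1,0,0,0,1],[0.1,0,0,0,0,0,1],[0.1,0,0,0,0,0,1],[0,0,0,0,0,0,1]]'; python3 -m handwheel '[[0.1,0,0,0,0,0,1],[0.1,0,0,0,0,0,1],[0,0,0,0,0,0,1]]'
```

```text
clock: 27.78
ee_pos: [0.6184, 0.1573, 0.0258]
tcp_rot: [180.0, 0.2, 164.2]
contact_force: [14.9, 1.2, -15.8]
grip_width: 0.274
gripper_force: 25.0
clock: 28.03
ee_pos: [0.6181, 0.1573, 0.026]
tcp_rot: [180.0, 0.4, 164.1]
contact_force: [24.3, -0.2, -23.2]
grip_width: 0.271
gripper_force: 25.0
```

```bash
python3 -m handwheel '[[-0.4,0,0.1,0,0,0,1],[0,0,0,0,0,0,1],[0,0,0,0,0,0,1]]'; python3 -m handwheel '[[-0.25,0,0,0,0,0,1],[-0.25,0,0,0,0,0,1],[-0.25,0,0,0,0,0,1],[-0.25,0,0,0,0,0,1],[0,0,0,0,0,0,1]]';python3 -m handwheel '[[-0.2,0,0,0,0,0,1],[0,0,0,0,0,0,1],[0,0,0,0,0,0,1]]'
```

```text
clock: 28.28
ee_pos: [0.6194, 0.157, 0.0257]
tcp_rot: [180.0, 0.1, 164.2]
contact_force: [2.6, 1.1, 6.6]
grip_width: 0.275
gripper_force: 25.0
clock: 28.7
ee_pos: [0.6286, 0.1543, 0.0257]
tcp_rot: [180.0, 0.1, 164.2]
contact_force: [1.0, 0.9, 7.7]
grip_width: 0.272
gripper_force: 25.0
clock: 28.95
ee_pos: [0.6305, 0.1539, 0.0258]
tcp_rot: [180.0, 0.1, 164.2]
contact_force: [0.5, 1.1, 7.8]
grip_width: 0.272
gripper_force: 25.0
```

```bash
python3 -m handwheel '[[-0.15,0,0,0,0,0,1],[0,0,0,0,0,0,1],[0,0,0,0,0,0,1]]';python3 -m handwheel '[[-0.15,0,0,0,0,0,1],[0,0,0,0,0,0,1],[0,0,0,0,0,0,1]]'
```

```text
clock: 29.2
ee_pos: [0.6318, 0.1535, 0.0258]
tcp_rot: [180.0, 0.1, 164.2]
contact_force: [-0.8, 1.4, 7.5]
grip_width: 0.275
gripper_force: 25.0
clock: 29.45
ee_pos: [0.6328, 0.1532, 0.0257]
tcp_rot: [-180.0, 0.0, 164.2]
contact_force: [-2.7, 1.0, 9.5]
grip_width: 0.269
gripper_force: 25.0
```

```bash
python3 -m handwheel '[[-0.15,0,0,0,0,0,1],[0,0,0,0,0,0,1],[0,0,0,0,0,0,1]]';python3 -m handwheel '[[-0.1,0,0,0,0,0,1],[0,0,0,0,0,0,1],[0,0,0,0,0,0,1]]'
```

```text
clock: 29.7
ee_pos: [0.6329, 0.1531, 0.0257]
tcp_rot: [-180.0, -0.1, 164.2]
contact_force: [-10.7, 1.9, 16.3]
grip_width: 0.271
gripper_force: 25.0
clock: 29.95
ee_pos: [0.6329, 0.1532, 0.0256]
tcp_rot: [-179.9, -0.2, 164.2]
contact_force: [-15.6, 3.9, 21.6]
grip_width: 0.27
gripper_force: 25.0
```

Stop to stop is 15.3 mm, so the latch really did reach its full lock and the camera figure read short. I'll drive it back to the locked stop, release and retreat.

```bash
python3 -m handwheel '[[0.3,0,0,0,0,0,1],[0.25,0,0,0,0,0,1],[0.25,0,0,0,0,0,1],[0.25,0,0,0,0,0,1],[0.25,0,0,0,0,0,1],[0.25,0,0,0,0,0,1],[0.25,0,0,0,0,0,1],[0,0,0,0,0,0,1],[0,0,0,0,0,0,1]]'; python3 -m handwheel '[[0.15,0,0,0,0,0,1],[0.1,0,0,0,0,0,1],[0,0,0,0,0,0,1],[0,0,0,0,0,0,1]]'
```

```text
clock: 30.7
ee_pos: [0.6183, 0.1573, 0.0258]
tcp_rot: [180.0, 0.1, 164.2]
contact_force: [0.5, 1.2, 7.4]
grip_width: 0.273
gripper_force: 25.0
clock: 31.03
ee_pos: [0.6182, 0.1574, 0.0258]
tcp_rot: [179.9, 0.3, 164.1]
contact_force: [13.1, -0.8, -4.5]
grip_width: 0.278
gripper_force: 25.0
```

```bash
python3 -m handwheel '[[-0.15,0,0,0,0,0,1],[0,0,0,0,0,0,0.2],[0,0,0,0,0,0,-0.2],[0,0,0,0,0,0,-0.2],[0,0,0,0,0,0,-0.2],[0,0,0,0,0,0,-0.2],[0,0,0,0,0,0,-0.2]]'; python3 -m handwheel '[[0,0,-1,0,0,0,-0.2],[0,0,-3,0,0,0,-0.2],[0,0,-4,0,0,0,-0.2],[0,0,-4,0,0,0,-0.2],[0,0,-3,0,0,0,-0.2],[-3,0,0,0,0,0,-0.2],[0,0,0,0,0,0,-0.2],[0,0,0,0,0,0,-0.2],[0,0,0,0,0,0,-0.2]]'; python3 lat2.py; sed 's/Lg=np.array.*/Lg=np.array([.5503,.1761,-.276])/' pp.py >/dev/null; python3 - <<'E'
from h import *
for n in("scene",):
    c=env.camera(n)
    S=[tuple(np.array(q)+[-.018,0,.022] for q in s) for s in PACK[4:8]]
    print(refine(c,[.5503,.1761,-.276],S))
    for nm,r in(("w200",(230,205,20,30)),("w500",(165,215,25,35)),("w1",(235,255,30,45)),("dish",(285,275,50,40)),("tongs",(262,160,45,40)),("brush",(130,138,45,40)),("screw",(400,230,45,55)),("short",(205,165,40,35))):
        x,y,w,h=r;a=cv2.imread("pics/scene0.png")[y:y+h,x:x+w];print(nm,round(float(cv2.absdiff(a,c["frame"][y:y+h,x:x+w]).mean()),1),end=" ")
E
```

```text
clock: 31.62
ee_pos: [0.6165, 0.1572, 0.0249]
tcp_rot: [-179.9, -0.0, 164.2]
contact_force: [-0.1, 0.1, -0.0]
grip_width: 0.597
gripper_force: 0.0
clock: 32.37
ee_pos: [0.645, 0.1491, 0.1749]
tcp_rot: [-179.9, -0.0, 164.2]
contact_force: [0.1, -0.2, 1.5]
grip_width: 0.603
gripper_force: 0.0
0.0685 shift mm per y [11.5, 11.5, 12.5, 12.0, 12.0, 11.5, 11.0] 11.714285714285714
0.06 shift mm per y [12.5, 12.0, 12.0, 12.0, 11.5, 12.0, 12.0] 12.0
0.053 shift mm per y [12.0, 12.0, 11.5, 12.0, 12.5, 12.0, 11.5] 11.928571428571429
(array([ 0.54682206,  0.17627433, -0.27549451]), np.float64(-82.31623840332031))
w200 5.4 w500 5.2 w1 5.1 dish 5.8 tongs 13.2 brush 5.5 screw 5.7 short 8.3
```

The latch is at its hard locked stop, the pack is seated, and the weights, dish, brush and screwdriver are unchanged. The gripper covers the tongs crop, and no move went near them. Handing in.

```bash
python3 -c "
from station import env
print(env.close_job())"
```

```text
the job is handed in; nothing more can be done
None
```

I fitted the long pack in the logger's bay (tongue hooked, swung down level, seated), slid the latch to its hard locked stop and handed the job in at about 33 s; the hand-in returned no verdict, the camera put the latch travel at 12 mm against 15.3 mm measured stop to stop, and the final check could not see the tongs.

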